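# Fit the notched divider into the parts box and shut the lid

### The arm

A 6-joint arm with a two-finger parallel gripper is mounted at the origin on a cart in front of the work surface, level with it; the furniture and walls round the work are solid. World frame = base frame: x ahead of the robot, y to its left, z up, the work surface at z = 0. Lengths are in m, angles in rad, forces in N, time in s.
With the tool pointing down it reaches from about 0.375 to 0.975 m from the base axis. Payload 3.8 kg.
Tool frame: the origin (TCP) lies at the very end of the fingers, on their centre line; the grasp point (between the pads) lies 19 mm behind it; z points along the fingers, y is the direction in which the jaws open and shut (so a half turn about z gives the same grasp; the last joint's range is limited). The gripper opens to 85 mm and grips with 20 to 120 N. Pads are 22 mm wide; open, the fingers measure 114 mm over their backs; the gripper's body (76 mm by 85 mm) begins 54 mm behind the grasp point. The pads swing forward as they close: fully open they stand 13 mm farther back than shut.
Start: joints at [-1.185, 0.264, 1.604, -0, 1.274, -0.037], TCP at [0.277, -0.616, 0.231] pointing down, gripper open.
Joint ranges: [-2.63, 2.63], [-0.94, 2.18], [0.31, 2.57], [-1.31, 4.45], [0, 2.66], [-2.55, 2.55]. Speed limits (rad/s): [2.57, 2.57, 3.14, 3.14, 3.14, 3.14].

### API

Orientations are given as a rotation vector (axis times angle).
In Python, from workcell import bot, viewer, finish_job gives the robot as it stands.
- The arm moves only by the tool servo_tool, never from a script. Its argument "plan" is a list that holds one entry, the list of rows, each a list of 6 numbers: the shift along the tool's x, y, z in cm, then the turn, a rotation vector about the tool's x, y, z in degrees. A call has 1 to 20 rows; each row is the pose to reach, as a shift and turn from the pose measured when the call began, along the tool's axes at that moment; what a row does not reach only later rows make up. A row lasts 1/12 s, in which the tool goes at most 41.7 mm and 7.16 degrees, less where a joint would pass 70% of its speed; a pose out of reach is approached as far as the arm can. A call with a gripper value outside its range is refused whole. "claw" is the finger opening in cm, from 0 to 8.54, set as the call begins (left out, the last holds). The fingers move at their own pace and stop on an object; "grip_force" is the grip in N (left out, the last holds). Time passes only in rows, so rows that repeat a pose let the fingers close. It gives the time, the measured TCP pose, the force and the opening at its end, in the units of the state.
- bot.read_state(): the state, without advancing time (a new reading comes with each control period).
- viewer.read_camera(name): name is "scene" or "top" or "wrist"; returns a dict with "color" (480x640x3 uint8, red, green, blue), "fx", "fy", "cx", "cy" (pixels), "eye" and "rotation" of the camera in the world; the wrist camera has in their place "T_tool_cam" (4x4, takes a point from camera to tool coordinates, whose origin is the TCP and whose axes are the flange's). Camera axes: x right, y down, z forward; pixel columns grow to the right and rows downward; lengths in m; the calibration is good to about 2 mm. A picture is of the moment at which its call begins: read the wrist's pose just before it. There is no depth.
- finish_job(): hands the job in, once; it reports no verdict.
The state is a dict: "time": time; "q": joint angles; "joint_vel": joint speeds; "joint_torque": joint torques, N m; "tool_pos": TCP position; "tcp_rot": TCP orientation; "wrist_force": force on the tool from outside, world axes, zero at the start; "torque": the same for the moment, N m; "width": opening from 0.0 (shut) to 1.0 (fully open).
Only numpy, scipy, OpenCV 4.12 (cv2) and the standard library are available. Lean on these libraries where they do the work, as an engineer would, in place of code of your own. Each camera call takes 0.05 s, during which the arm holds its last target.

### The job

Get the small-parts box ready for use: pick up the notched wooden divider by its grip and lower it lengthwise into the open box, so that all its notches go down over the cross partitions and it sits level and fully home on the box floor. Let go of it, then shut the box's lid so it is fully closed. Leave the things lying round the box where they are.

Things in the scene. Friction and masses are not known exactly. Their poses are not given: they have to be found in the camera images.
- parts_box: Fixed open wooden box, 108 mm front to back (x) by 172 long (y), rim 38 high, walls and floor 6. Origin: centre of underside. Front (label frame) is -x; lid hinged at +x. Four plywood cross partitions, 5 mm thick, at y = -48, -16, 16, 48, tops 28 above the inner floor; a 13 mm slot at x = 0 in each, open upward, leaves a stub 14 mm high. The slots form one lane along y.
- box_seat (a point): Middle of the lane on the box's inner floor (6 mm above its underside; the box stands on a 2 mm card mat), axes as the box. The divider is home when its origin is here and its y axis lies along the box's y, either way round; its board is then flush with the partitions' tops.
- divider: Loose notched plywood board standing upright, 154 mm long (its y), 8 thick (x), 28 high, 62 with its grip (z); 0.12 kg. Origin: centre of underside. Lower edge: five round-tipped teeth parted by four notches 10 mm wide, 15.5 high, at y = -48, -16, 16, 48, which go over the partition stubs. T-shaped ends 30 mm wide (x) keep it standing. Same either way round.
- divider_grip (a point): Centre of the divider's grip: a brown wooden bar 80 mm long (along the divider's y), 11 thick (x), 14 high, over the middle of the board with an open gap under it; 55 mm above the divider's underside, so 61 above the box's underside when home.
- box_lid (a joint): Lid angle in rad: 0 shut, 1.72 open against its stop. A deep wooden cover 108 x 172 mm, 40 deep, with a clear window, 0.25 kg. Hinge line along the box's y at box x = +54, 38 mm above its underside (rear rim). Light damped hinge: let go above about 1.25 it falls open, below about 0.95 it falls shut by itself. It cannot shut on a divider more than about 5 mm too high.
- lid_edge (a point): Middle of the lid's outer front edge: 108 mm from the hinge line along the lid, at its outer (window) face, 40 mm from its rim. With the lid open this is its top rear edge; push the outer face just below it toward the box's front to shut the lid. Axes: x toward the hinge, z out of the outer face.
- tweezers: Bystander: steel tweezers lying flat, 122 x 13 x 9 mm. Origin: centre of its underside.
- eye_loupe: Bystander: black eye loupe, 36 mm across, 27 mm high. Origin: centre of its underside.
- wax_tin: Bystander: yellowed round pot with a lid, 56 mm across, 28 mm high. Origin: centre of its underside.
- pin_vice: Bystander: dark hex-shank pin vice lying flat, 107 x 9 x 8 mm. Origin: centre of its underside.

How it is judged:
By the outcome, as a careful person would: the job done as asked, in the order asked, and still so for the second after the job is handed in, with the robot touching nothing.
It also fails if it takes over 58 s, if anything falls off the work surface, if the arm or the gripper's body presses on something with over 40 N, if the wrist force passes 120 N, or if a joint passes its speed limit or range.

## Working session

There is one attempt and no reset: what is moved stays moved. The work goes in short steps, Python scripts to look and compute and a tool call to move; the robot and the scene stay as the last step left them, time stands still between calls to the robot, and variables do not carry over. Pictures are saved under pics/ and viewed, and the job is handed in when it is done.

Besides the shell and the picture viewer there is one more tool, called after "Request:" as a command line: name --argument value ..., lists and objects as JSON in quotes. servo_tool: Moves the arm, as the interface text tells. Its arguments: {"type":"object","properties":{"plan":{"type":"array"},"claw":{"type":"number"},"grip_force":{"type":"number"}},"required":["plan"]}

```bash
mkdir -p pics; ls
python3 - <<'E'
from workcell import bot, viewer
import cv2, json
s=bot.read_state(); print(s)
for n in ("scene","top"):
    c=viewer.read_camera(n); cv2.imwrite(f"pics/{n}0.png",c["color"][:,:,::-1])
    print(n,{k:(v.tolist() if hasattr(v,'tolist') else v) for k,v in c.items() if k!="color"})
E
```

```text
pics
{'time': 0.0, 'q': array([-1.18489497e+00,  2.64771821e-01,  1.60538496e+00, -2.28726303e-05,
        1.27370522e+00, -3.69104189e-02]), 'joint_vel': array([ 0.00074426, -0.0008207 ,  0.00230669, -0.0005135 , -0.0001156 ,
       -0.00056497]), 'joint_torque': array([-1.36170751e-03, -5.15116847e+01, -3.67311859e+01, -1.90797437e-04,
        1.29676878e-02,  9.55597159e-06]), 'tool_pos': array([ 0.2766768 , -0.61488028,  0.22994354]), 'tcp_rot': array([-3.06946729e+00, -6.58757273e-01,  6.52227975e-04]), 'wrist_force': array([0.81728578, 0.52684803, 0.13900766]), 'torque': array([ 0.04463777, -0.0051259 , -0.04425334]), 'width': 0.996176856662559}
scene {'fx': 536.0693244072121, 'fy': 536.0693244072121, 'cx': 320.66406635850313, 'cy': 237.81162177094345, 'eye': [-0.25679026817867595, 0.7251565161037115, 0.8179357071792576], 'rotation': [-1.1936016109263599, 2.196672107721768, -1.0492541801882782]}
top {'fx': 523.9571270983604, 'fy': 523.9571270983604, 'cx': 309.1128248518923, 'cy': 248.53222221865957, 'eye': [0.3731581767958528, 0.2279955952836346, 1.0737817028722703], 'rotation': [-2.1111781444436075, 2.1565170710562467, -0.14016978782569145]}
```

View pics/scene0.png

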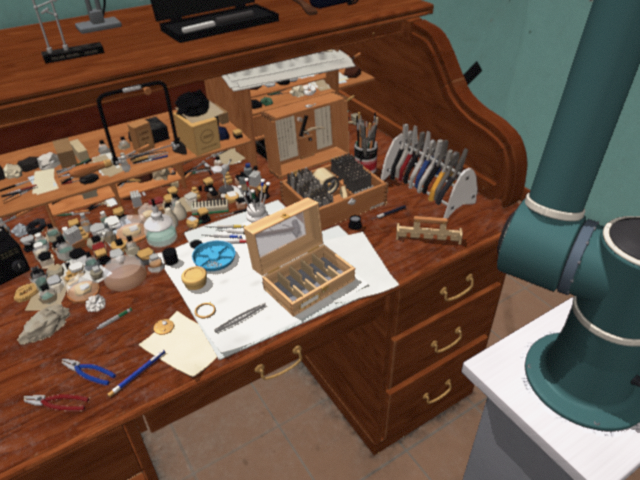

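View pics/top0.png

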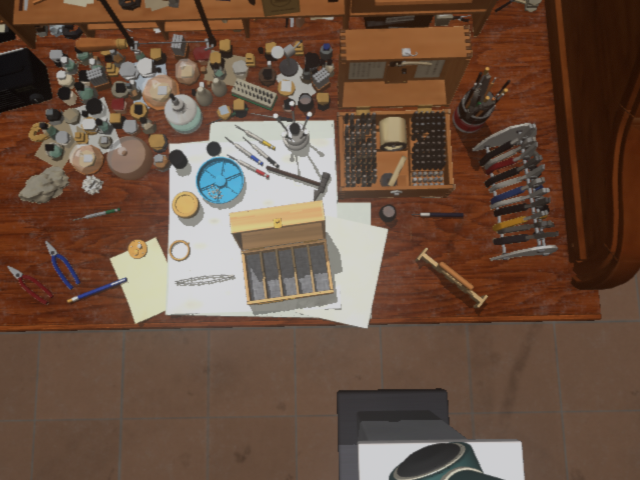

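The scene view shows the box at about (300,270) with its lid open, and the divider at about (430,230). In the top view the box is at about (287,265) and the divider at about (452,277). I'll enlarge both.

```bash
cat > h.py <<'E'
import numpy as np, cv2
from scipy.spatial.transform import Rotation as R
from workcell import bot, viewer
def ray(c,u,v,z):
    Rm=R.from_rotvec(c["rotation"]).as_matrix(); d=Rm@np.array([(u-c["cx"])/c["fx"],(v-c["cy"])/c["fy"],1])
    e=np.array(c["eye"]); return e+d*(z-e[2])/d[2]
def proj(c,P):
    Rm=R.from_rotvec(c["rotation"]).as_matrix(); p=(np.atleast_2d(P)-np.array(c["eye"]))@Rm
    return np.c_[p[:,0]/p[:,2]*c["fx"]+c["cx"],p[:,1]/p[:,2]*c["fy"]+c["cy"]]
def wristcam():
    s=bot.read_state(); c=viewer.read_camera("wrist"); T=np.eye(4)
    T[:3,:3]=R.from_rotvec(s["tcp_rot"]).as_matrix(); T[:3,3]=s["tool_pos"]
    W=T@np.array(c["T_tool_cam"]); c["eye"]=W[:3,3]; c["rotation"]=R.from_matrix(W[:3,:3]).as_rotvec(); return c
def crop(c,x0,y0,x1,y1,k,name):
    im=c["color"][y0:y1,x0:x1,::-1]; cv2.imwrite(name,cv2.resize(im,None,fx=k,fy=k,interpolation=cv2.INTER_CUBIC))
E
python3 - <<'E'
from h import *
import pickle
c=viewer.read_camera("top"); d=viewer.read_camera("scene"); pickle.dump((c,d),open("c0.pkl","wb"))
crop(c,225,190,345,310,5,"pics/tb.png")
crop(c,375,190,495,310,5,"pics/td.png")
crop(d,235,190,365,320,4,"pics/sb.png"); crop(d,340,190,480,260,5,"pics/sd.png")
for u,v in((244,302),(333,293),(420,255),(484,300)): print(ray(c,u,v,0.03))
E
```

```text
[0.42732805 0.37864921 0.03      ]
[0.44148101 0.20124904 0.03      ]
[0.51378032 0.02518327 0.03      ]
[ 0.42144027 -0.09585448  0.03      ]
```

View pics/tb.png

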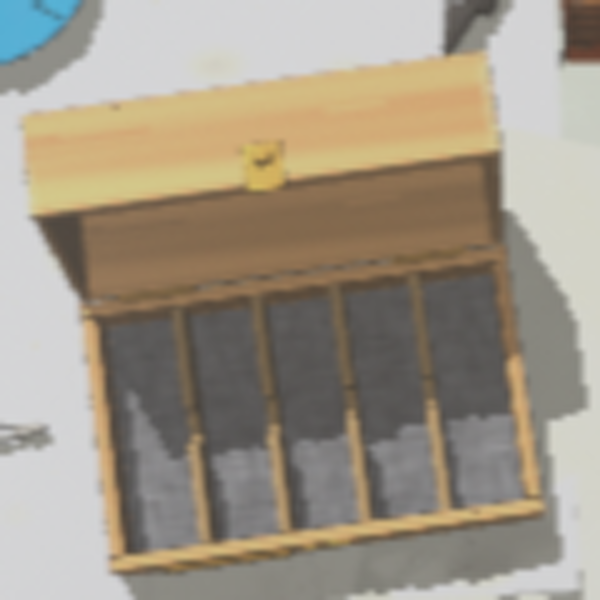

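View pics/td.png

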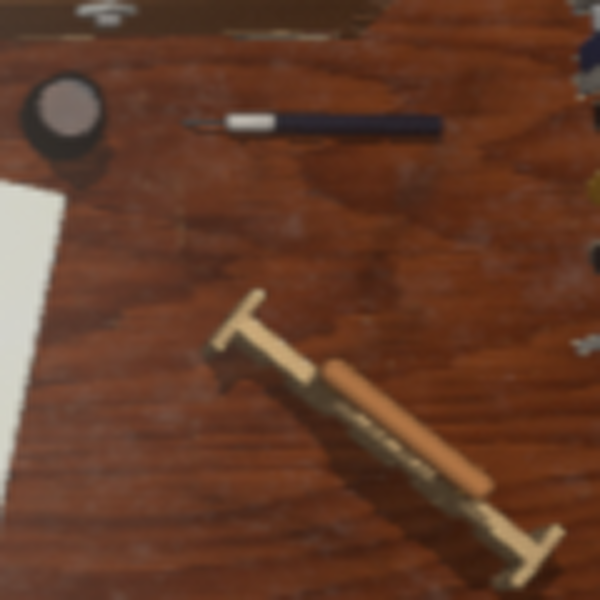

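View pics/sb.png

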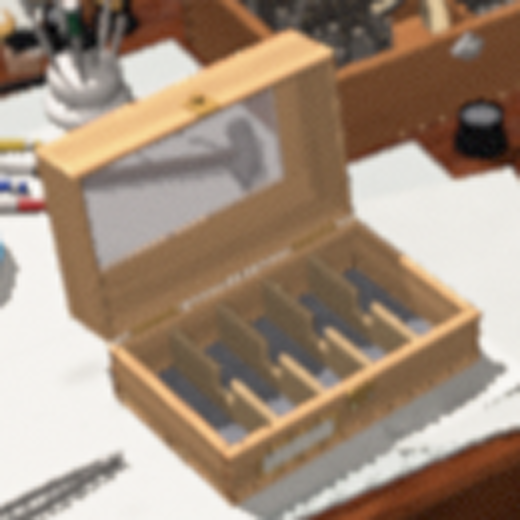

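View pics/sd.png

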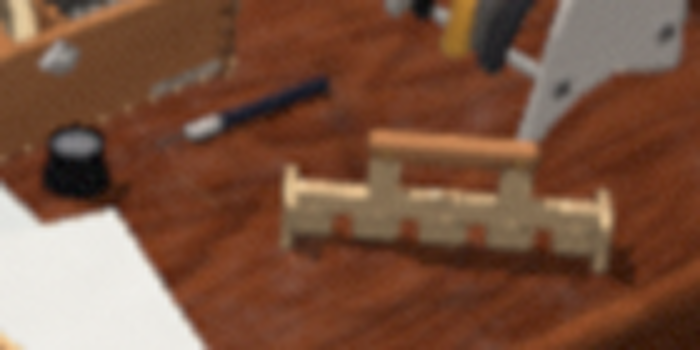

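Run:
```python
from h import *
import pickle
from scipy.optimize import least_squares
c,d=pickle.load(open("c0.pkl","rb"))
def un(pts,k,o): return (np.array(pts,float)+.5)/k-.5+np.array(o)
def fit(obs,x0):
    def res(p,full=False):
        r=[]
        Rz=R.from_euler("z",p[2]).as_matrix()
        for cam,P,uv in obs:
            r.append(proj(cam,np.array(P)@Rz.T+[p[0],p[1],0])-uv)
        return np.concatenate(r) if full else np.concatenate(r).ravel()
    s=least_squares(res,x0); print(s.x,np.degrees(s.x[2])); print(res(s.x,True).round(2)); return s.x
B=[[-.054,.086,.04],[-.054,-.086,.04],[.054,-.086,.04],[.054,.086,.04]]
ob=[(c,B,un([(112,568),(543,508),(502,250),(85,310)],5,(225,190))),(d,B,un([(235,452),(480,312),(350,220),(112,345)],4,(235,190)))]
for o in ([ob[0]],[ob[1]],ob): fit(o,[.49,.28,0])
D=[[-.0,.077,.028],[0,-.077,.028],[0,.04,.062],[0,-.04,.062]]
od=[(c,D,un([(236,318),(543,560),(328,364),(489,490)],5,(375,190))),(d,D,un([(290,180),(606,198),(371,135),(537,148)],5,(340,190)))]
for o in ([od[0]],[od[1]],od): fit(o,[.47,-.03,.6])
```

```text
[0.48602    0.29223311 0.11872006] 6.802158615813378
[[ 0.03  1.08]
 [ 0.32  0.89]
 [ 0.69 -1.03]
 [-1.05 -1.03]]
[0.48694105 0.29126004 0.13220922] 7.57503034687846
[[-0.56  1.26]
 [ 0.53 -0.92]
 [ 0.92 -1.49]
 [-0.78  0.58]]
[0.4862342  0.29189433 0.12370477] 7.087761294547354
[[ 0.36  1.16]
 [ 0.59  0.55]
 [ 0.69 -1.33]
 [-0.99 -0.91]
 [-1.06  1.51]
 [ 0.55 -0.37]
 [ 1.21 -1.16]
 [-0.91  0.6 ]]
[ 0.4686101  -0.03645236 -0.70820957] -40.577419593985624
[[-0.54 -0.52]
 [ 0.12 -0.06]
 [-0.38 -0.24]
 [ 0.77  0.77]]
[ 0.47117711 -0.03809791 -0.68342056] -39.15711347028785
[[-0.92  0.8 ]
 [ 0.63  1.  ]
 [-0.37 -0.66]
 [ 0.64 -1.32]]
[ 0.46923599 -0.03666584 -0.70320752] -40.29082292785498
[[-0.56 -0.69]
 [ 0.33 -0.53]
 [-0.35 -0.48]
 [ 0.92  0.36]
 [-0.87  1.03]
 [ 0.82  2.  ]
 [-0.3  -0.25]
 [ 0.78 -0.52]]
```

```bash
cat >> h.py <<'E'
def goto(pos,yaw,flip=True,tilt=None):
    """tool down, tool x at world angle yaw"""
    s=bot.read_state(); R0=R.from_rotvec(s["tcp_rot"])
    Rt=R.from_matrix(np.array([[np.cos(yaw),np.sin(yaw),0],[np.sin(yaw),-np.cos(yaw),0],[0,0,-1.]]))
    if tilt is not None: Rt=Rt*R.from_rotvec(tilt)
    dp=R0.inv().apply(np.array(pos)-s["tool_pos"])*100; dr=np.degrees((R0.inv()*Rt).as_rotvec())
    print("t",round(s["time"],2),"pos",s["tool_pos"].round(4),"w",round(s["width"],3),"F",s["wrist_force"].round(1),"T",s["torque"].round(2)); print("row",dp.round(2),dr.round(2),"dist",np.linalg.norm(dp).round(2))
E
python3 - <<'E'
from h import *
goto([.469,-.037,.2],.867)
c=viewer.read_camera("wrist"); print(c["T_tool_cam"],c["fx"])
E
```

```text
t 0.2 pos [ 0.2768 -0.6151  0.2304] w 1.004 F [ 0.2 -0.1  0.5] T [-0.01 -0.03  0.01]
row [ 41.25 -44.83   3.11] [-8.000e-02 -2.000e-02 -2.545e+01] dist 61.0
[[ 6.61663341e-05 -9.60522458e-01 -2.78202449e-01  7.02952142e-02]
 [ 9.99999934e-01 -3.54852037e-05  3.60351482e-04  3.90721107e-04]
 [-3.55997762e-04 -2.78202455e-01  9.60522393e-01 -1.42140002e-01]
 [ 0.00000000e+00  0.00000000e+00  0.00000000e+00  1.00000000e+00]] 389.157953663963
```

Run:
```python
from h import *
goto([.34,-.25,.32],.867)
```

```text
t 0.25 pos [ 0.2768 -0.6152  0.2306] w 0.996 F [-0.7 -0.2  0.4] T [ 0.   -0.04  0.02]
row [ 20.75 -30.72  -8.9 ] [-6.000e-02 -2.000e-02 -2.545e+01] dist 38.13
```

Request:
servo_tool --plan '[[[20.75, -30.7, -8.9, 0, 0, -25.45], [20.75, -30.7, -8.9, 0, 0, -25.45], [20.75, -30.7, -8.9, 0, 0, -25.45], [20.75, -30.7, -8.9, 0, 0, -25.45], [20.75, -30.7, -8.9, 0, 0, -25.45], [20.75, -30.7, -8.9, 0, 0, -25.45], [20.75, -30.7, -8.9, 0, 0, -25.45], [20.75, -30.7, -8.9, 0, 0, -25.45], [20.75, -30.7, -8.9, 0, 0, -25.45], [41.25, -44.8, 1.1, 0, 0, -25.45], [41.25, -44.8, 1.1, 0, 0, -25.45], [41.25, -44.8, 1.1, 0, 0, -25.45], [41.25, -44.8, 1.1, 0, 0, -25.45], [41.25, -44.8, 1.1, 0, 0, -25.45], [41.25, -44.8, 1.1, 0, 0, -25.45], [41.25, -44.8, 1.1, 0, 0, -25.45], [41.25, -44.8, 1.1, 0, 0, -25.45], [41.25, -44.8, 1.1, 0, 0, -25.45]]]' --claw 8.5

```text
time: 1.75
tool_pos: [0.4688, -0.0365, 0.2193]
tcp_rot: [-2.847, -1.323, 0.003]
wrist_force: [-0.6, -0.2, 0.7]
width: 0.996
```

Run:
```python
from h import *
import pickle
goto([.469,-.037,.2],.867)
c=wristcam(); pickle.dump(c,open("w1.pkl","wb")); crop(c,0,0,640,480,1,"pics/w1.png")
```

```text
t 1.75 pos [ 0.4688 -0.0365  0.2193] w 0.996 F [-0.6 -0.2  0.7] T [-0.01  0.03 -0.02]
row [-0.03  0.05  1.93] [-0.14  0.06  0.17] dist 1.93
```

View pics/w1.png

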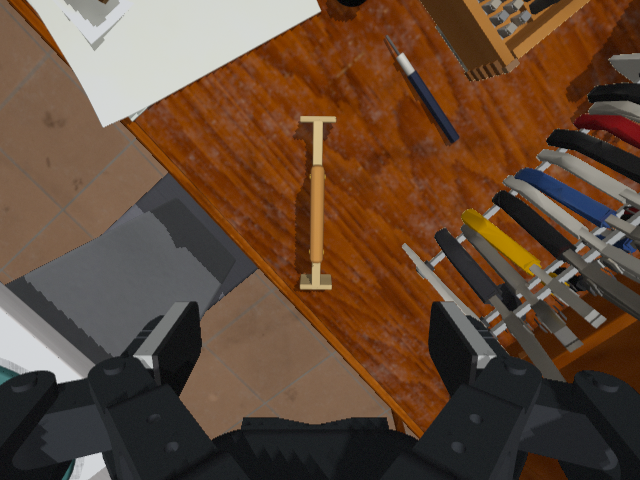

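The wrist view shows the divider almost aligned with the tool. The grip bar runs (318,166)–(317,262), and the T ends are at about (318,119) and (316,283).

Run:
```python
from h import *
import pickle
c=pickle.load(open("w1.pkl","rb")); crop(c,260,100,380,300,3,"pics/w1c.png")
print(ray(c,318,166,.062),ray(c,317,262,.062),ray(c,318,117,.028),ray(c,316,276.5,.028))
```

```text
[ 0.49658913 -0.0075623   0.062     ] [ 0.44618821 -0.06635492  0.062     ] [0.52002927 0.02002149 0.028     ] [ 0.42863027 -0.08603864  0.028     ]
```

View pics/w1c.png

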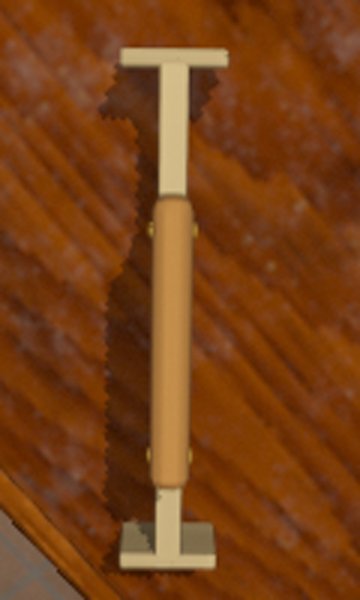

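Run:
```python
from h import *
import pickle
c=pickle.load(open("w1.pkl","rb"))
for a,b,z in (((317.7,165.2),(316.8,262),.06),((317.8,115.8),(315.8,288.5),.028)):
    p,q=ray(c,*a,z),ray(c,*b,z); print(p,q,np.linalg.norm(p-q),(p+q)/2,np.arctan2(p[1]-q[1],p[0]-q[0]))
```

```text
[ 0.4966826 -0.0071144  0.06     ] [ 0.4456059  -0.06680535  0.06      ] 0.07856104881900867 [ 0.47114425 -0.03695987  0.06      ] 0.8630105590494291
[0.52050681 0.02084497 0.028     ] [ 0.42080238 -0.09505181  0.028     ] 0.1528824262161259 [ 0.4706546  -0.03710342  0.028     ] 0.8603607365600381
```

Run:
```python
from h import *
goto([.4706,-.037,.036],.862)
```

```text
t 1.8 pos [ 0.4689 -0.0374  0.22  ] w 0.996 F [-0.2 -1.2 -0.5] T [-0.04 -0.05  0.03]
row [ 0.15  0.13 18.4 ] [-0.08  0.03  0.37] dist 18.4
```

Request:
servo_tool --plan '[[[0.15, 0.1, 9, 0, 0, 0.35], [0.15, 0.1, 9, 0, 0, 0.35], [0.15, 0.1, 9, 0, 0, 0.35], [0.15, 0.1, 12, 0, 0, 0.35], [0.15, 0.1, 14, 0, 0, 0.35], [0.15, 0.1, 16, 0, 0, 0.35], [0.15, 0.1, 17.5, 0, 0, 0.35], [0.15, 0.1, 18.3, 0, 0, 0.35], [0.15, 0.1, 18.3, 0, 0, 0.35], [0.15, 0.1, 18.3, 0, 0, 0.35]]]' --claw 5 --grip_force 50

```text
time: 2.63
tool_pos: [0.471, -0.0375, 0.0381]
tcp_rot: [-2.854, -1.311, 0.0]
wrist_force: [0.6, -0.2, -0.0]
width: 0.586
```

Run:
```python
from h import *
goto([.4706,-.037,.036],.862)
c=wristcam(); crop(c,0,0,640,480,1,"pics/w2.png")
```

```text
t 2.63 pos [ 0.471  -0.0375  0.0381] w 0.586 F [ 0.6 -0.2 -0. ] T [-0.01 -0.01 -0.02]
row [ 0.01 -0.07  0.21] [-0.03  0.   -0.04] dist 0.22
```

View pics/w2.png

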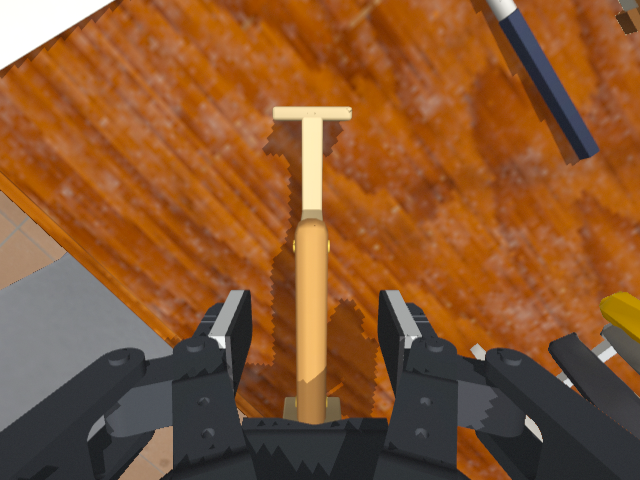

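The bar at column 312 lies centred between the pads, whose inner edges are near 245 and 382. Closing now.

Request:
servo_tool --plan '[[[0, -0.05, 0.1, 0, 0, 0], [0, -0.05, 0.1, 0, 0, 0], [0, -0.05, 0.1, 0, 0, 0], [0, -0.05, 0.1, 0, 0, 0], [0, -0.05, 0.1, 0, 0, 0], [0, -0.05, 0.1, 0, 0, 0], [0, -0.05, 0.1, 0, 0, 0], [0, -0.05, 0.1, 0, 0, 0]]]' --claw 0 --grip_force 60

```text
time: 3.35
tool_pos: [0.4721, -0.0373, 0.0385]
tcp_rot: [2.853, 1.312, 0.003]
wrist_force: [0.0, -1.0, 6.6]
width: 0.113
```

Run:
```python
from h import *
goto([.471,-.037,.21],.862)
goto([.480,.292,.23],1.694)
```

```text
t 3.35 pos [ 0.4721 -0.0373  0.0385] w 0.113 F [ 0.  -1.   6.6] T [-0.12  0.04  0.  ]
row [ -0.03  -0.07 -17.15] [ 0.11 -0.08 -0.01] dist 17.15
t 3.35 pos [ 0.4721 -0.0373  0.0385] w 0.113 F [ 0.  -1.   6.6] T [-0.12  0.04  0.  ]
row [ 25.53 -20.8  -19.16] [ 1.400e-01 -3.000e-02 -4.768e+01] dist 38.1
```

Request:
servo_tool --plan '[[[0, 0, -1, 0, 0, 0], [0, 0, -3, 0, 0, 0], [0, 0, -6, 0, 0, 0], [0, 0, -9.5, 0, 0, 0], [0, 0, -13, 0, 0, 0], [0, 0, -17, 0, 0, 0], [2.5, -2, -18.2, 0, 0, -6], [5.5, -4.5, -19.2, 0, 0, -12], [8.5, -7, -19.2, 0, 0, -18], [11.5, -9.5, -19.2, 0, 0, -24], [14.5, -12, -19.2, 0, 0, -30], [17.5, -14.2, -19.2, 0, 0, -36], [20.5, -16.7, -19.2, 0, 0, -42], [23.5, -19.2, -19.2, 0, 0, -47.7], [25.5, -20.8, -19.2, 0, 0, -47.7], [25.5, -20.8, -19.2, 0, 0, -47.7], [25.5, -20.8, -19.2, 0, 0, -47.7], [25.5, -20.8, -19.2, 0, 0, -47.7]]]'

```text
time: 4.85
tool_pos: [0.4791, 0.2913, 0.2299]
tcp_rot: [2.078, 2.354, -0.001]
wrist_force: [-0.5, -0.1, -0.8]
width: 0.117
```

Run:
```python
from h import *
import pickle
goto([.480,.292,.23],1.694)
c=wristcam(); pickle.dump(c,open("w3.pkl","wb")); crop(c,0,0,640,480,1,"pics/w3.png")
d=viewer.read_camera("scene"); crop(d,200,120,400,320,3,"pics/s3.png")
```

```text
t 4.85 pos [0.4791 0.2913 0.2299] w 0.117 F [-0.5 -0.1 -0.8] T [ 0.01  0.   -0.05]
row [ 0.06  0.1  -0.01] [0.05 0.09 0.05] dist 0.12
```

View pics/w3.png

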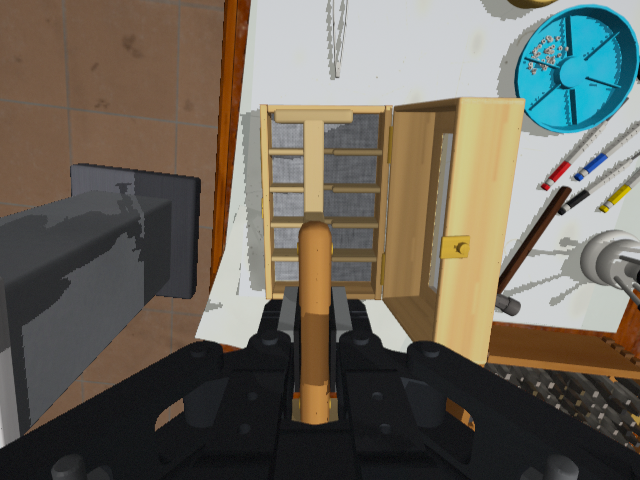

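View pics/s3.png

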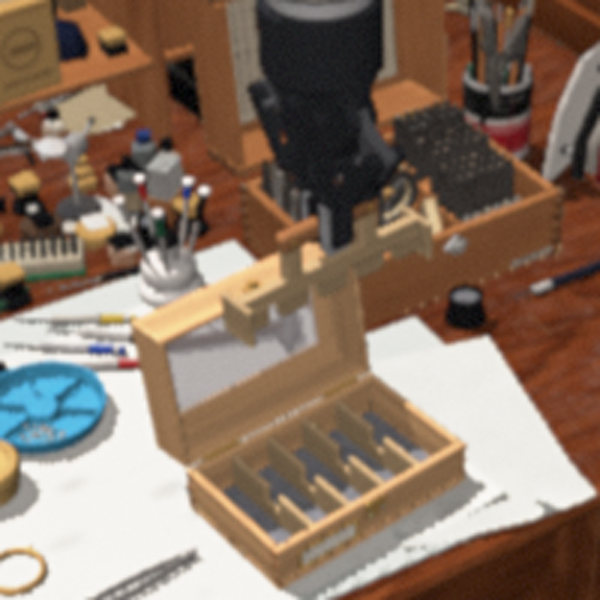

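The wrist view shows the box rim at columns 262–392, its far edge at row 105, and the divider's far T end at (312,116). I'll measure both closer up.

Run:
```python
from h import *
import pickle
c=pickle.load(open("w3.pkl","rb")); crop(c,250,95,410,315,3,"pics/w3c.png"); crop(c,255,95,405,205,5,"pics/w3d.png")
```

```text
(no output)
```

View pics/w3c.png

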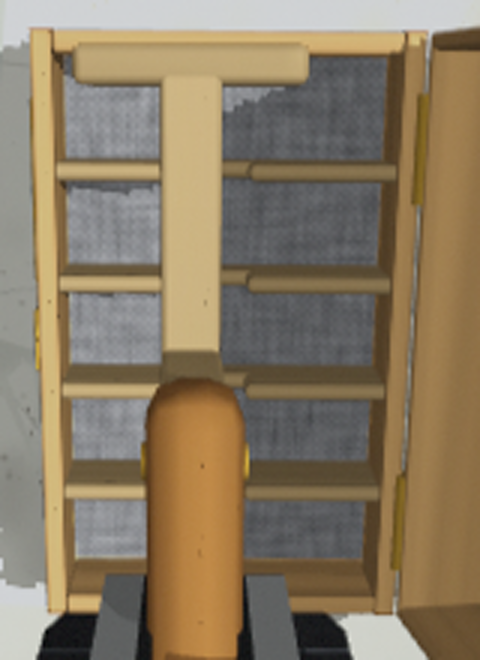

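View pics/w3d.png

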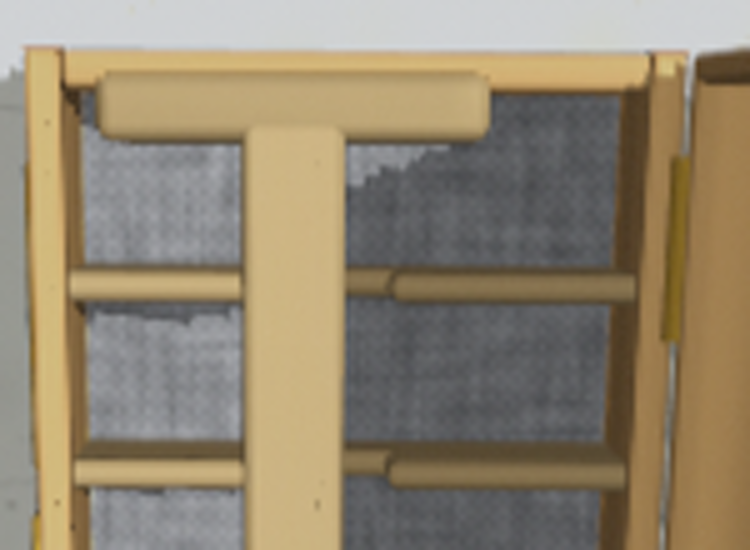

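```bash
cat > m.py <<'E'
from h import *
import pickle
from scipy.optimize import least_squares
c=pickle.load(open("w3.pkl","rb"))
un=lambda p,k,o:(np.array(p,float)+.5)/k-.5+np.array(o)
P=np.array([[-.054,.086,.04],[.054,.086,.04],[-.054,-.086,.04],[.054,-.086,.04]])
uv=np.r_[un([(25,47),(687,53)],5,(255,95)),un([(50,612),(395,612)],3,(250,95))]
S=np.array([[.0065,.048,.036],[.0065,.016,.036]]); us=un([(393,285),(389,470)],5,(255,95))[:,0]
def res(p):
    f=lambda X:proj(c,X@R.from_euler("z",p[2]).as_matrix().T+[p[0],p[1],0])
    return np.r_[(f(P)-uv).ravel(),f(S)[:,0]-us]
s=least_squares(res,[.486,.292,.124]); print("box",s.x,np.degrees(s.x[2])); print(s.fun.round(2))
for q,z in zip(uv,[.04]*4): print(ray(c,*q,z))
# divider
a=ray(c,*un((294.5,72),5,(255,95)),.2205); b=ray(c,*un((294,540),5,(255,95)),.2205)
print("T outer",a,"board",b,"yaw",np.arctan2(*(a-b)[[1,0]]))
st=bot.read_state(); print(st["tool_pos"],"T rel",R.from_rotvec(st["tcp_rot"]).inv().apply(a-st["tool_pos"]),R.from_rotvec(st["tcp_rot"]).inv().apply(b-st["tool_pos"]))
g=ray(c,*un((293,130),5,(255,95)),.2205)
l,r=ray(c,*un((100,72),5,(255,95)),.2205),ray(c,*un((490,72),5,(255,95)),.2205); print("T width",np.linalg.norm(l-r))
M=R.from_rotvec(st["tcp_rot"]).as_matrix(); print("tool x yaw",np.arctan2(M[1,0],M[0,0]))
E
python3 m.py
```

```text
box [0.48806784 0.29222338 0.1205267 ] 6.90567096100432
[-0.48 -0.02  0.8  -0.71 -0.52  0.38  0.4   0.71 -0.2  -0.02]
[0.42450736 0.37114025 0.04      ]
[0.53078773 0.38347905 0.04      ]
[0.44524845 0.20079711 0.04      ]
[0.55152456 0.21400224 0.04      ]
T outer [0.46919065 0.36639383 0.2205    ] board [0.47347647 0.33152693 0.2205    ] yaw 1.6931023351181387
[0.47950654 0.29055012 0.23017298] T rel [ 0.07654718 -0.00099486  0.00958082] [ 0.04141788 -0.00099742  0.00962242]
T width 0.02884214299122969
tool x yaw 1.6931735243548491
```

Run:
```python
from h import *
goto([.489,.2928,.09],1.6913)
```

```text
t 4.95 pos [0.4795 0.2906 0.2302] w 0.112 F [ 0.4  0.8 -2.1] T [0.   0.06 0.  ]
row [ 0.12  0.95 14.02] [0.09 0.07 0.11] dist 14.05
```

Request:
servo_tool --plan '[[[0.1, 0.9, 2, 0, 0, 0], [0.1, 0.9, 5, 0, 0, 0], [0.1, 0.9, 8, 0, 0, 0], [0.1, 0.9, 10.5, 0, 0, 0], [0.1, 0.9, 12.5, 0, 0, 0], [0.1, 0.9, 13.5, 0, 0, 0], [0.1, 0.9, 14, 0, 0, 0], [0.1, 0.9, 14, 0, 0, 0], [0.1, 0.9, 14, 0, 0, 0], [0.1, 0.9, 14, 0, 0, 0]]]'

```text
time: 5.78
tool_pos: [0.49, 0.293, 0.0921]
tcp_rot: [2.08, 2.351, 0.005]
wrist_force: [-0.2, -0.4, -1.3]
width: 0.115
```

Run:
```python
from h import *
import pickle
goto([.489,.2928,.09],1.6913)
c=wristcam(); pickle.dump(c,open("w4.pkl","wb")); crop(c,0,0,640,480,1,"pics/w4.png")
d=viewer.read_camera("scene"); crop(d,230,180,370,320,4,"pics/s4.png")
e=viewer.read_camera("top"); crop(e,225,190,345,310,5,"pics/t4.png");pickle.dump((d,e),open("c4.pkl","wb"))
```

```text
t 5.78 pos [0.49   0.293  0.0921] w 0.115 F [-0.2 -0.4 -1.3] T [0.01 0.04 0.05]
row [-0.01 -0.1   0.21] [ 0.26 -0.    0.09] dist 0.23
```

View pics/w4.png

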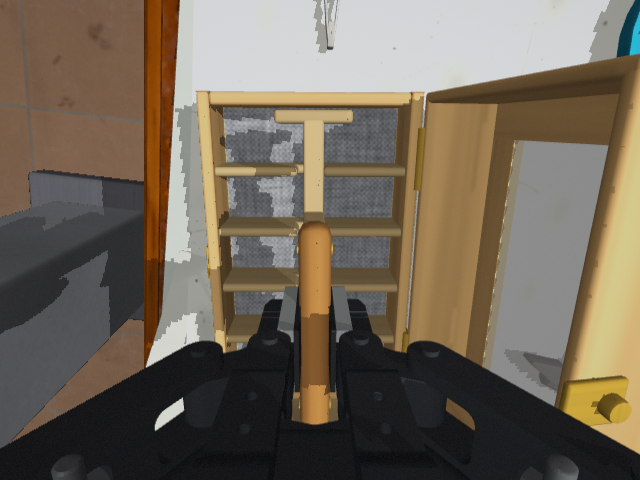

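View pics/s4.png

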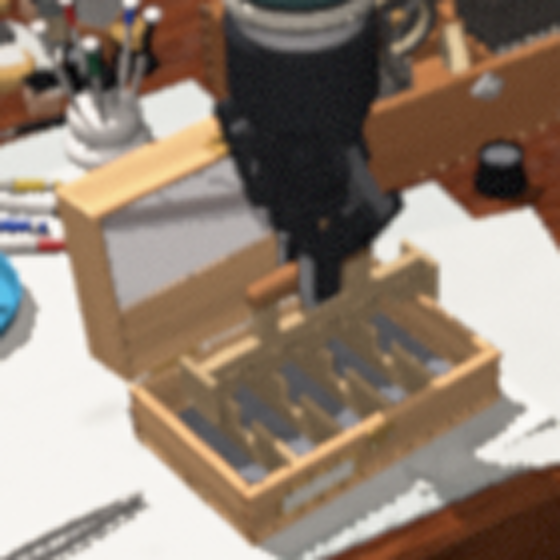

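Run:
```python
from h import *
import pickle
c=pickle.load(open("w4.pkl","rb")); crop(c,190,85,340,205,5,"pics/w4a.png"); crop(c,290,85,440,205,5,"pics/w4b.png");crop(c,190,200,430,360,3,"pics/w4c.png")
```

```text
(no output)
```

View pics/w4a.png

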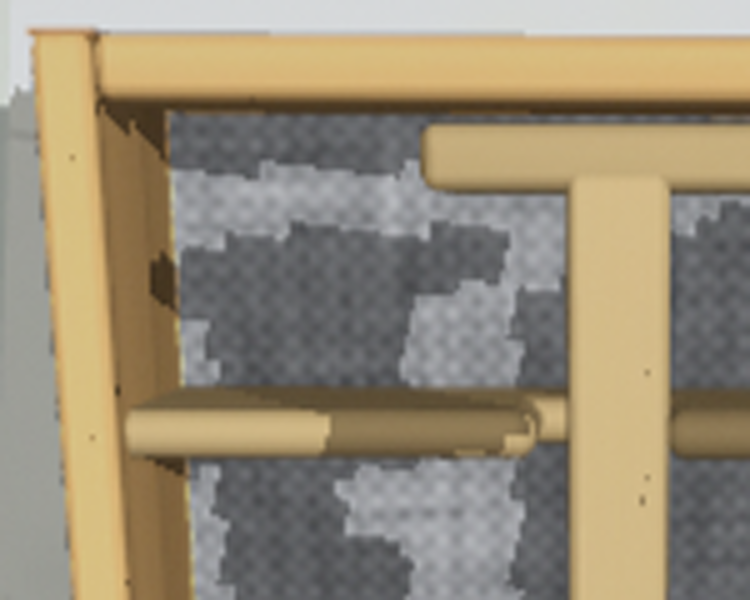

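View pics/w4b.png

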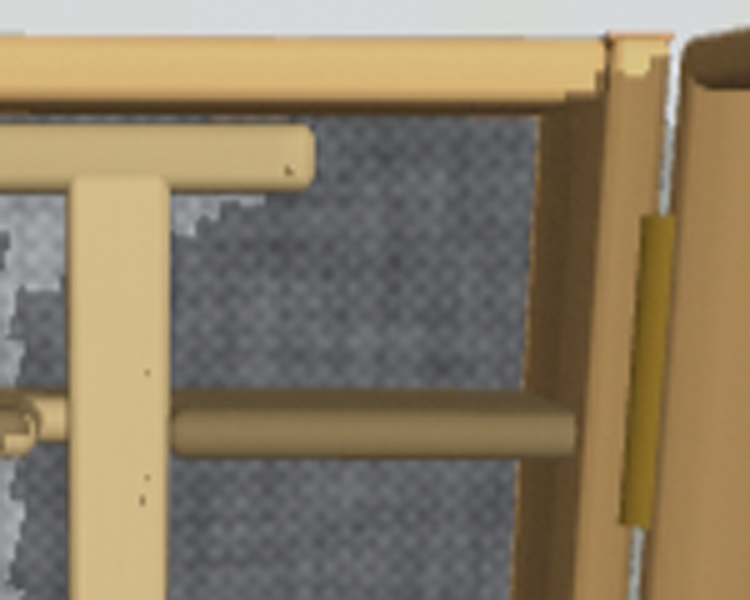

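View pics/w4c.png

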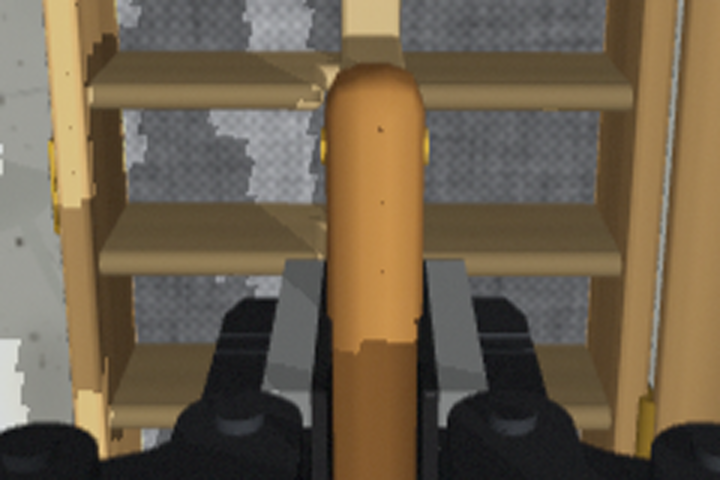

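```bash
cat > m4.py <<'E'
from h import *
import pickle
from scipy.optimize import least_squares
c=pickle.load(open("w4.pkl","rb"))
un=lambda p,k,o:(np.array(p,float)+.5)/k-.5+np.array(o)
A,Bo,C=(190,85),(290,85),(190,200)
W=[]
def add(X,uv,w=(1,1)): W.append((X,uv,w))
add([-.054,.086,.04],un((32,32),5,A)); add([.054,.086,.04],un((673,36),5,Bo))
add([-.0065,.048,.036],un((537,433),5,A)); add([.0065,.048,.036],un((172,433),5,Bo))
add([-.048,.048,.036],un((127,433),5,A)); add([.048,.048,.036],un((575,433),5,Bo))
for y,v,l,r in((.016,95.5,91,632),(-.016,262.5,101,621),(-.048,414,110,610)):
    add([-.048,y,.036],un((l,v),3,C)); add([.048,y,.036],un((r,v),3,C))
X=np.array([w[0] for w in W]);U=np.array([w[1] for w in W])
def res(p,full=0):
    r=proj(c,X@R.from_euler("z",p[2]).as_matrix().T+[p[0],p[1],p[3]])-U
    return r if full else r.ravel()
s=least_squares(res,[.486,.292,.124,0]); p=s.x; print("box",p); print(res(p,1).round(1).tolist())
s=least_squares(lambda q:res(np.r_[q,0]),[.486,.292,.124]); p=np.r_[s.x,0]; print("box z0",p); print(res(p,1).round(1).tolist())
st=bot.read_state(); zt=st["tool_pos"][2]-.0375+.028
a=ray(c,*un((618.5,125),5,A),zt); l=ray(c,*un((422,150),5,A),zt); r=ray(c,*un((315,150),5,Bo),zt); b=ray(c,*un((617.5,595),5,A),zt)
print("Twidth",np.linalg.norm(l-r),"yaw",np.arctan2(*(a-b)[[1,0]])-np.pi/2)
loc=lambda q:R.from_euler("z",-p[2]).apply(q-np.r_[p[:2],0])
for n,q in(("Tout",a),("board",b),("Tl",l),("Tr",r),("tcp",st["tool_pos"])): print(n,loc(q).round(4))
E
python3 m4.py
```

```text
box [ 0.48775103  0.29229452  0.11867807 -0.00187878]
[[-0.2, -0.4], [-0.0, -0.3], [0.4, -0.2], [-1.1, -0.1], [0.9, -0.4], [-0.4, 0.2], [-0.0, -0.1], [-0.2, 0.3], [0.3, -0.1], [-0.3, 0.1], [0.7, 0.6], [-0.0, 0.7]]
box z0 [0.48772602 0.29261674 0.11867854 0.        ]
[[-1.4, -1.5], [1.1, -1.3], [0.3, -0.4], [-1.0, -0.3], [0.0, -0.6], [0.5, -0.1], [-0.9, 0.3], [0.6, 0.6], [-0.4, 0.7], [0.5, 0.9], [0.0, 1.8], [0.7, 1.9]]
Twidth 0.02927652026885365 yaw 0.11909009625941946
Tout [0.0014 0.0758 0.0822]
board [0.0014 0.0403 0.0822]
Tl [-0.0132  0.0739  0.0822]
Tr [0.0161 0.074  0.0822]
tcp [0.0019 0.0002 0.0917]
```

Request:
servo_tool --plan '[[[0.07, -0.13, 0, 0, 0, 0], [0.07, -0.13, 0.3, 0, 0, 0], [0.07, -0.13, 0.7, 0, 0, 0], [0.07, -0.13, 1.1, 0, 0, 0], [0.07, -0.13, 1.5, 0, 0, 0], [0.07, -0.13, 1.9, 0, 0, 0], [0.07, -0.13, 2.2, 0, 0, 0], [0.07, -0.13, 2.5, 0, 0, 0], [0.07, -0.13, 2.5, 0, 0, 0], [0.07, -0.13, 2.5, 0, 0, 0]]]'

```text
time: 6.77
tool_pos: [0.4881, 0.2935, 0.0663]
tcp_rot: [2.08, 2.351, 0.003]
wrist_force: [0.4, 0.7, -1.5]
width: 0.111
```

Run:
```python
from h import *
import pickle
goto([.4878,.2925,.0455],1.690)
c=wristcam(); pickle.dump(c,open("w5.pkl","wb")); crop(c,160,70,480,310,2.5,"pics/w5.png")
d=viewer.read_camera("scene"); crop(d,230,180,370,320,4,"pics/s5.png")
```

```text
t 6.77 pos [0.4881 0.2935 0.0663] w 0.111 F [ 0.4  0.7 -1.5] T [-0.   -0.    0.04]
row [-0.09 -0.05  2.08] [0.19 0.03 0.18] dist 2.09
```

View pics/w5.png

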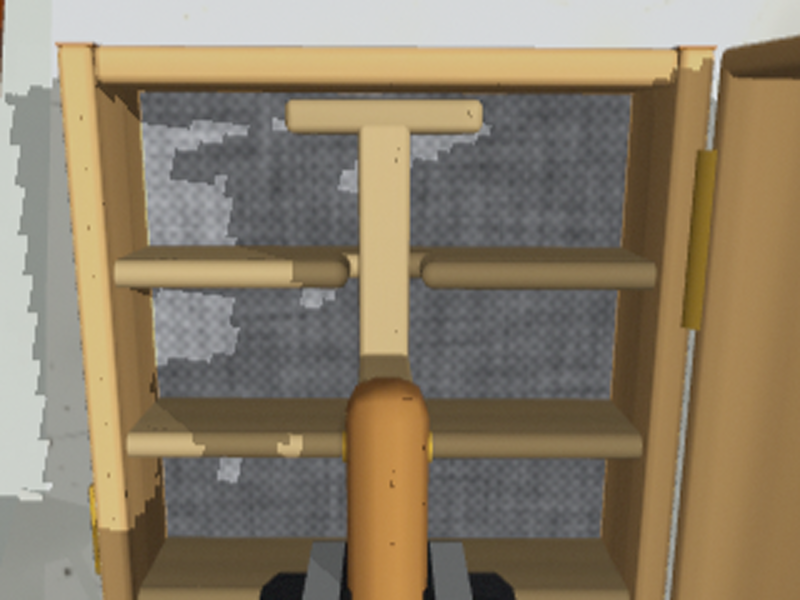

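View pics/s5.png

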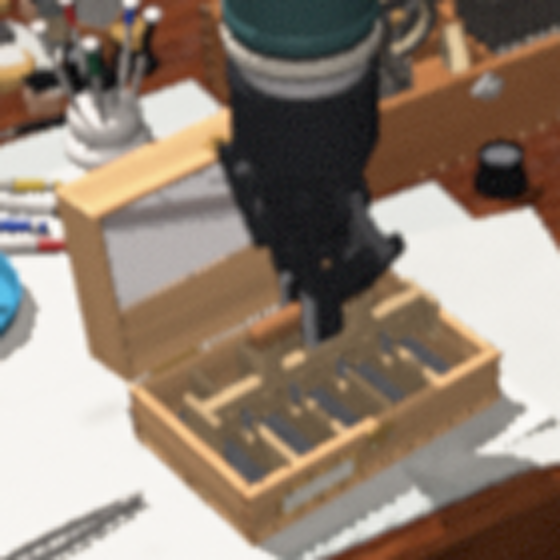

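Run:
```python
from h import *
import pickle
c=pickle.load(open("w5.pkl","rb")); un=lambda p:(np.array(p,float)+.5)/2.5-.5+np.array((160,70))
Rz=R.from_euler("z",-.1187)
q=lambda p,z:Rz.apply(ray(c,*un(p),z)-[.4877,.2925,0])
print("T out",q((384.5,100),.0568),"l/r",q((287,116),.0568),q((482,116),.0568))
print("p1 front",q((350,273.5),.036),"rear",q((422,273.5),.036),"far rim",q((78,44),.04),q((697,47),.04),"p2",q((240,443),.036),q((560,443),.036))
```

```text
T out [-0.00033856  0.07647568  0.0568    ] l/r [-0.01483394  0.07415706  0.0568    ] [0.01418067 0.07426859 0.0568    ]
p1 front [-0.00632541  0.04802247  0.036     ] rear [0.00640643 0.04806444 0.036     ] far rim [-0.04997309  0.08548906  0.04      ] [0.05040047 0.08544239 0.04      ] p2 [-0.02696795  0.01654347  0.036     ] [0.03250903 0.01670105 0.036     ]
```

Request:
servo_tool --plan '[[[0.03, 0.03, 0.3, 0, 0, 0.1], [0.03, 0.03, 0.6, 0, 0, 0.1], [0.03, 0.03, 0.9, 0, 0, 0.1], [0.03, 0.03, 1.2, 0, 0, 0.1], [0.03, 0.03, 1.5, 0, 0, 0.1], [0.03, 0.03, 1.7, 0, 0, 0.1], [0.03, 0.03, 1.9, 0, 0, 0.1], [0.03, 0.03, 1.9, 0, 0, 0.1], [0.03, 0.03, 1.9, 0, 0, 0.1]]]'

```text
time: 7.62
tool_pos: [0.4886, 0.2939, 0.0476]
tcp_rot: [2.082, 2.349, 0.004]
wrist_force: [-0.1, 0.5, -0.6]
width: 0.118
```

Run:
```python
from h import *
import pickle
goto([.4878,.2925,.0455],1.690)
c=wristcam(); pickle.dump(c,open("w6.pkl","wb")); crop(c,160,70,480,310,2.5,"pics/w6.png")
d=viewer.read_camera("scene"); crop(d,230,180,370,320,4,"pics/s6.png")
goto([.4878,.2925,.0455],1.690)
```

```text
t 7.62 pos [0.4886 0.2939 0.0476] w 0.118 F [-0.1  0.5 -0.6] T [0.06 0.04 0.01]
row [-0.13 -0.1   0.21] [0.22 0.01 0.08] dist 0.27
t 7.72 pos [0.4889 0.2941 0.048 ] w 0.117 F [-0.4 -0.2 -1.2] T [ 0.02 -0.03 -0.01]
row [-0.14 -0.13  0.25] [ 0.26 -0.    0.08] dist 0.32
```

View pics/w6.png

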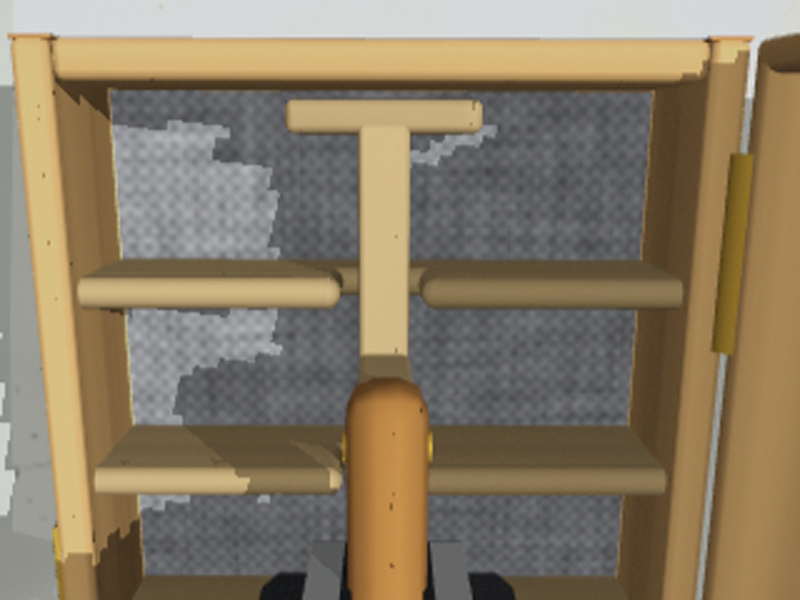

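View pics/s6.png

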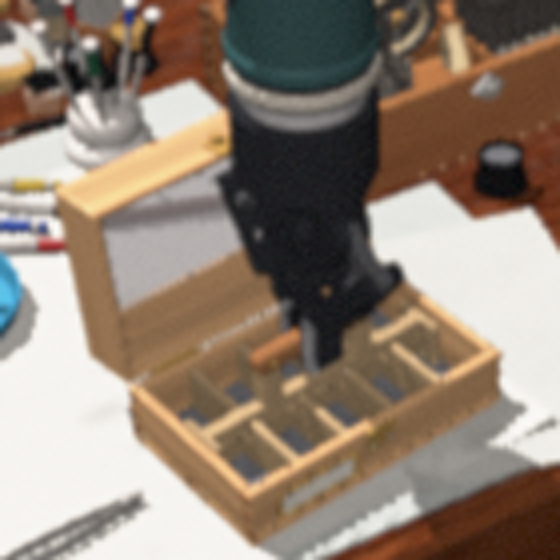

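Request:
servo_tool --plan '[[[-0.03, -0.05, 0.1, 0.2, 0, 0], [-0.03, -0.05, 0.2, 0.2, 0, 0], [-0.03, -0.05, 0.25, 0.2, 0, 0], [-0.03, -0.05, 0.3, 0.2, 0, 0], [-0.03, -0.05, 0.3, 0.2, 0, 0]]]'

```text
time: 8.13
tool_pos: [0.489, 0.2939, 0.0468]
tcp_rot: [2.083, 2.351, 0.002]
wrist_force: [-3.1, -2.9, 8.3]
width: 0.114
```

Request:
servo_tool --plan '[[[0, 0, 0.1, 0, 0, 0], [0, 0, 0.1, 0, 0, 0], [0, 0, 0, 0, 0, 0]]]'

```text
time: 8.38
tool_pos: [0.4892, 0.294, 0.0471]
tcp_rot: [2.083, 2.35, 0.003]
wrist_force: [-0.5, 1.0, -1.4]
width: 0.111
```

Request:
servo_tool --plan '[[[0, 0, 0, 0, 0, 0], [0, 0, 0, 0, 0, 0], [0, 0, 0, 0, 0, 0], [0, 0, 0, 0, 0, 0], [0, 0, -1, 0, 0, 0], [0, 0, -2, 0, 0, 0], [0, 0, -4, 0, 0, 0], [0, 0, -7, 0, 0, 0], [0, 0, -10, 0, 0, 0], [0, 0, -13, 0, 0, 0], [0, 0, -16, 0, 0, 0], [0, 0, -16, 0, 0, 0]]]' --claw 3.5

```text
time: 9.38
tool_pos: [0.493, 0.2962, 0.2166]
tcp_rot: [2.079, 2.347, 0.024]
wrist_force: [1.2, 0.6, 1.4]
width: 0.409
```

Run:
```python
from h import *
import pickle
goto([.4878,.2925,.0455],1.690)
c=wristcam(); pickle.dump(c,open("w7.pkl","wb")); crop(c,160,70,480,310,2.5,"pics/w7.png")
d=viewer.read_camera("scene"); crop(d,230,180,370,320,4,"pics/s7.png")
```

```text
t 9.38 pos [0.493  0.2962 0.2166] w 0.409 F [1.2 0.6 1.4] T [ 0.01 -0.1   0.05]
row [-0.41 -0.83 17.09] [ 0.9  -0.33  0.09] dist 17.12
```

View pics/w7.png

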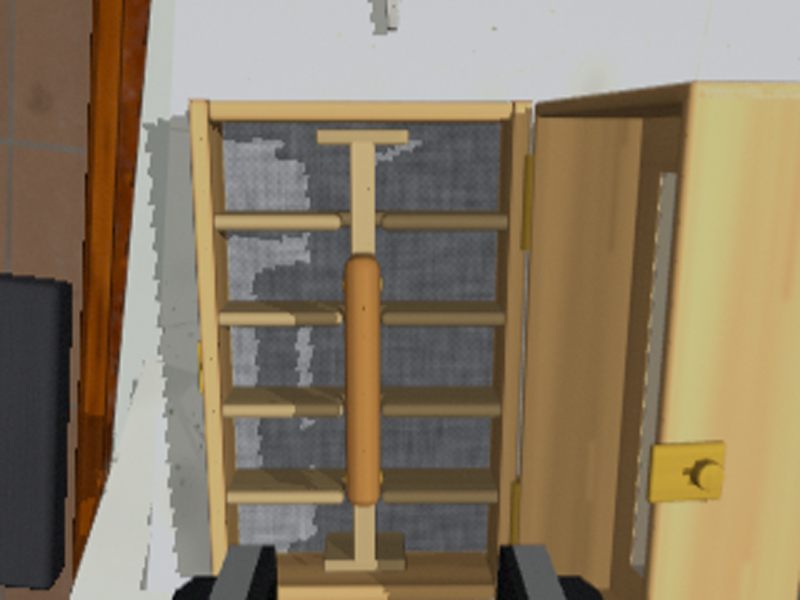

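View pics/s7.png

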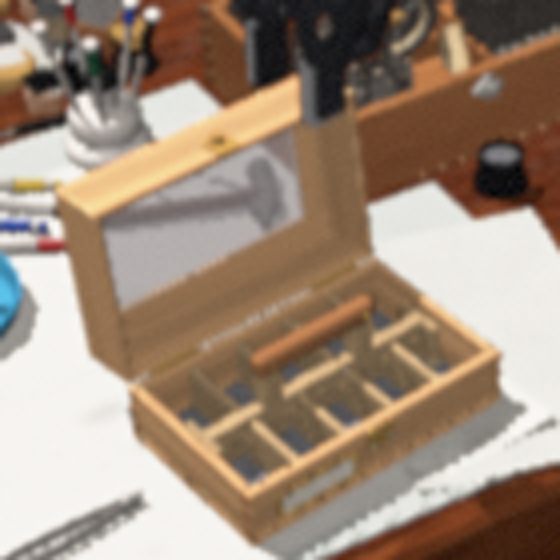

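Run:
```python
from h import *
import pickle
goto([.4878,.2925,.0455],1.690)
c=wristcam(); pickle.dump(c,open("w8.pkl","wb")); crop(c,210,80,410,320,3,"pics/w8.png")
```

```text
t 9.48 pos [0.4904 0.2947 0.2106] w 0.408 F [-0.1 -0.8 -0.1] T [-0.01  0.    0.08]
row [-0.23 -0.41 16.51] [ 0.45 -0.15  0.08] dist 16.51
```

View pics/w8.png

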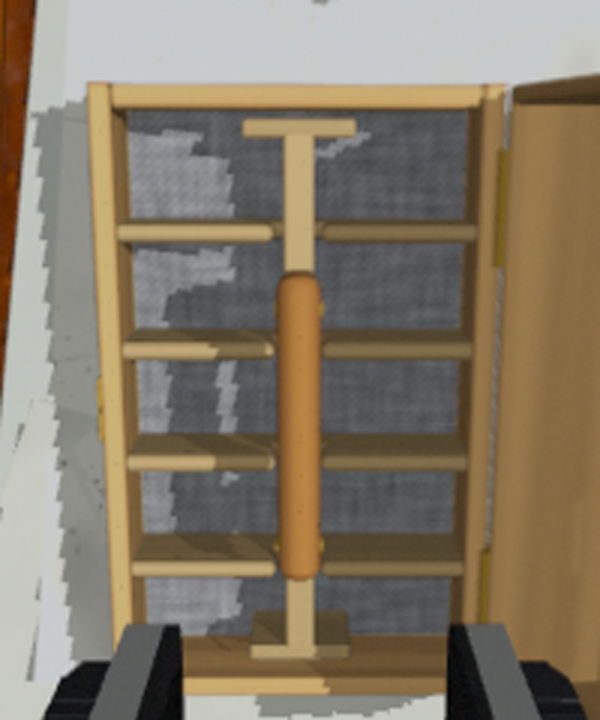

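Run:
```python
from h import *
import pickle
c=pickle.load(open("w8.pkl","rb")); un=lambda p:(np.array(p,float)+.5)/3-.5+np.array((210,80))
Rz=R.from_euler("z",-.1187)
q=lambda p,z:Rz.apply(ray(c,*un(p),z)-[.4877,.2925,0]).round(4)[:2]
for z in(.036,.040,.044): print(z,"T",q((299,118.5),z),q((299.5,657.5),z), "Tw",q((243,127),z),q((356,127),z))
print("parts",[q((200,v),.036) for v in(233,350,462,569)])
for z in(.066,.07,.075): print("grip",z,q((299,270),z),q((300,579),z))
print("rim", [q(p,.04) for p in((88,84),(505,86))])
```

```text
0.036 T [-0.      0.0768] [-0.0001 -0.0757] Tw [-0.0146  0.0746] [0.0148 0.0747]
0.04 T [-0.      0.0767] [-0.0001 -0.0739] Tw [-0.0144  0.0746] [0.0146 0.0747]
0.044 T [0.     0.0767] [-0.0001 -0.072 ] Tw [-0.0142  0.0746] [0.0145 0.0746]
parts [array([-0.0264,  0.0475]), array([-0.0272,  0.0161]), array([-0.028 , -0.0157]), array([-0.0288, -0.0478])]
grip 0.066 [0.0001 0.041 ] [ 0.0002 -0.0393]
grip 0.07 [0.0001 0.0414] [ 0.0002 -0.0378]
grip 0.075 [0.0001 0.042 ] [ 0.0002 -0.0358]
rim [array([-0.0536,  0.085 ]), array([0.0525, 0.0848])]
```

Run:
```python
from h import *
import pickle
print(bot.read_state()["q"])
c,d=pickle.load(open("c0.pkl","rb"))
for z in (0.02,.08,.12):print("stand",ray(c,297,140,z),"drawer corner",ray(c,340,195,z),"hammer",ray(c,325,185,z))
crop(c,210,90,370,250,4,"pics/tc.png")
# box lid top edges in scene
p=lambda q:R.from_euler("z",.1187).apply(q)+[.4877,.2925,0]
for q in ([.155,0,.22],[.155,0,.118],[.04,0,.118]): print(p(q))
goto(p([.155,0,.22]),.1187); goto(p([.155,0,.22]),.1187+np.pi)
```

```text
[ 4.97922068e-01  8.07064446e-02  1.86006645e+00 -4.50000785e-04
  1.19640657e+00  3.77490180e-01]
stand [0.76473299 0.26808018 0.02      ] drawer corner [0.64375526 0.18120934 0.02      ] hammer [0.66580689 0.21163257 0.02      ]
stand [0.74243759 0.26579785 0.08      ] drawer corner [0.62834806 0.18387325 0.08      ] hammer [0.64914412 0.21256425 0.08      ]
stand [0.72757398 0.2642763  0.12      ] drawer corner [0.61807659 0.18564918 0.12      ] hammer [0.63803561 0.21318536 0.12      ]
[0.64160933 0.31085533 0.22      ]
[0.64160933 0.31085533 0.118     ]
[0.52741854 0.29723686 0.118     ]
t 9.53 pos [0.4891 0.2941 0.2084] w 0.411 F [ 0.1 -0.1  0.2] T [-0.05  0.01 -0.01]
row [-0.17 15.34 -1.1 ] [ 0.14 -0.25 90.11] dist 15.38
t 9.53 pos [0.4891 0.2941 0.2084] w 0.411 F [ 0.1 -0.1  0.2] T [-0.05  0.01 -0.01]
row [-0.17 15.34 -1.1 ] [  0.25   0.14 -89.89] dist 15.38
```

View pics/tc.png

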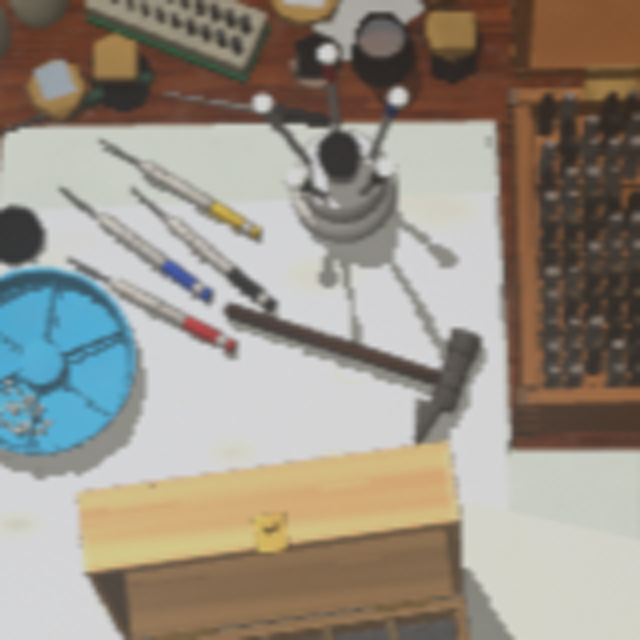

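Request:
servo_tool --plan '[[[0, 1, -1.2, 0, 0, -7], [0, 2.2, -1.2, 0, 0, -14], [0, 3.4, -1.2, 0, 0, -21], [0, 4.6, -1.2, 0, 0, -28], [0, 5.8, -1.2, 0, 0, -35], [0, 7.0, -1.2, 0, 0, -42], [0, 8.2, -1.2, 0, 0, -49], [0, 9.4, -1.2, 0, 0, -56], [0, 10.6, -1.2, 0, 0, -63], [0, 11.8, -1.2, 0, 0, -70], [0, 13, -1.2, 0, 0, -77], [0, 14.2, -1.2, 0, 0, -84], [-0.15, 15.3, -1.1, 0, 0, -89.9], [-0.15, 15.3, -1.1, 0, 0, -89.9], [-0.15, 15.3, -1.1, 0, 0, -89.9]]]' --claw 0

```text
time: 10.78
tool_pos: [0.6402, 0.3103, 0.2176]
tcp_rot: [-0.181, 3.136, 0.0]
wrist_force: [0.3, 0.3, -0.3]
width: -0.001
```

Run:
```python
from h import *
p=lambda q:R.from_euler("z",.1187).apply(q)+[.4877,.2925,0]
goto(p([.155,0,.118]),.1187+np.pi)
c=wristcam(); crop(c,0,0,640,480,1,"pics/w9.png")
d=viewer.read_camera("scene"); crop(d,200,120,400,320,3,"pics/s9.png")
d=viewer.read_camera("top"); crop(d,210,90,370,250,4,"pics/t9.png")
```

```text
t 10.78 pos [0.6402 0.3103 0.2176] w -0.001 F [ 0.3  0.3 -0.3] T [-0.01  0.08 -0.  ]
row [-0.14  0.03  9.96] [ 0.01  0.01 -0.18] dist 9.96
```

View pics/w9.png

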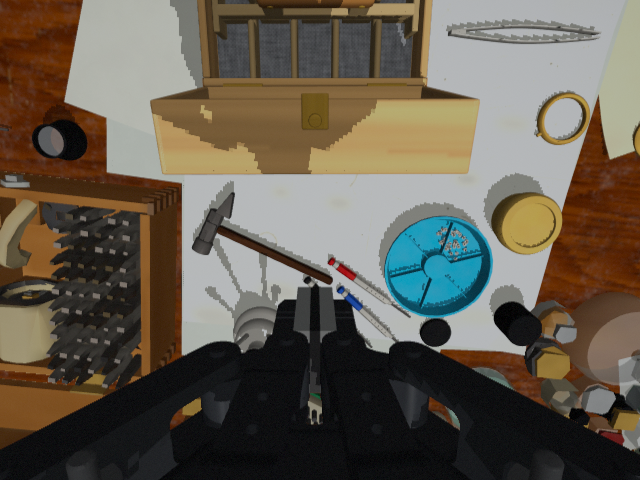

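View pics/s9.png

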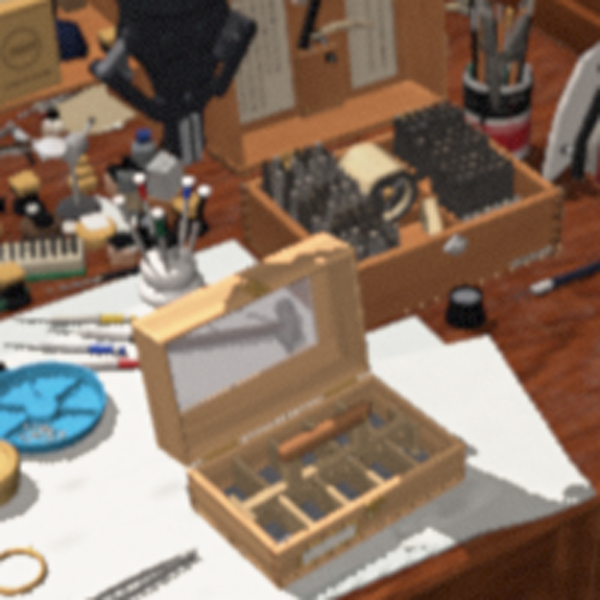

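View pics/t9.png

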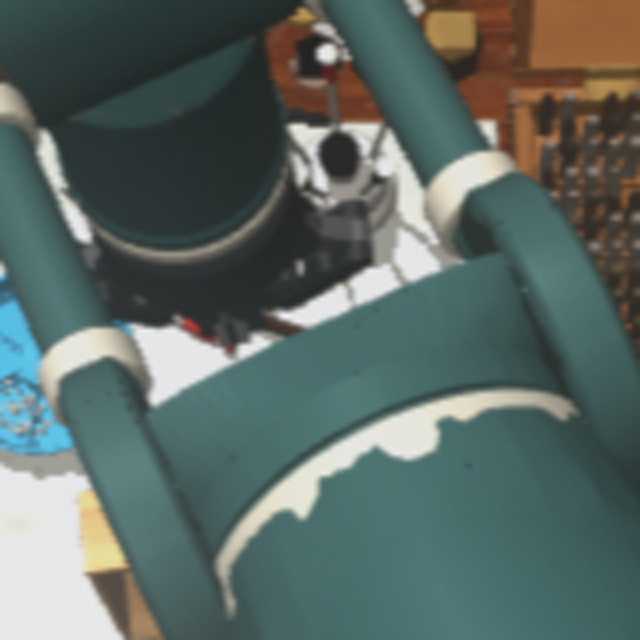

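Request:
servo_tool --plan '[[[-0.1, 0, 2.5, 0, 0, 0], [-0.1, 0, 5, 0, 0, 0], [-0.1, 0, 7.5, 0, 0, 0], [-0.1, 0, 9, 0, 0, 0], [-0.1, 0, 10, 0, 0, 0], [-0.1, 0, 10, 0, 0, 0], [-0.1, 0, 10, 0, 0, 0]]]'

```text
time: 11.52
tool_pos: [0.6412, 0.3111, 0.1193]
tcp_rot: [-0.183, 3.134, 0.001]
wrist_force: [-0.1, 0.1, 1.2]
width: 0.004
```

Run:
```python
from h import *
p=lambda q:R.from_euler("z",.1187).apply(q)+[.4877,.2925,0]
goto(p([.04,0,.118]),.1187+np.pi)
c=wristcam(); crop(c,0,0,640,480,1,"pics/w10.png")
d=viewer.read_camera("scene"); crop(d,200,120,400,320,3,"pics/s10.png")
```

```text
t 11.52 pos [0.6412 0.3111 0.1193] w 0.004 F [-0.1  0.1  1.2] T [-0.01 -0.07 -0.02]
row [11.46 -0.05  0.1 ] [ 0.04  0.12 -0.1 ] dist 11.46
```

View pics/w10.png

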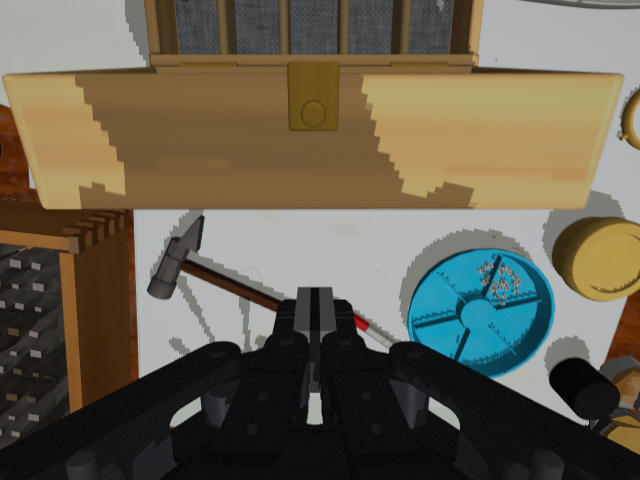

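View pics/s10.png

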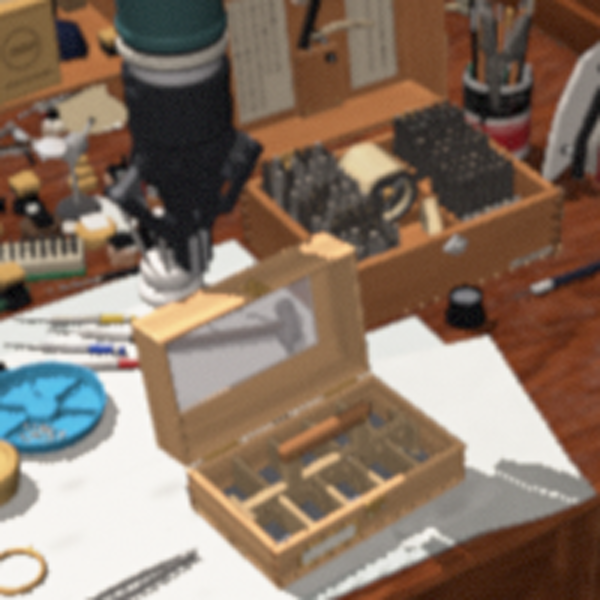

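Request:
servo_tool --plan '[[[1, 0, -0.2, 0, 0, 0], [2, 0, -0.4, 0, 0, 0], [2.6, 0, -0.5, 0, 0, 0], [3.2, 0, -0.5, 0, 0, 0], [3.7, 0, -0.5, 0, 0, 0], [4.2, 0, -0.5, 0, 0, 0], [4.7, 0, -0.5, 0, 0, 0], [5.2, 0, -0.5, 0, 0, 0], [5.7, 0, -0.5, 0, 0, 0], [6.2, 0, -0.5, 0, 0, 0], [6.7, 0, -0.5, 0, 0, 0], [7.2, 0, -0.5, 0, 0, 0], [7.2, 0, -0.5, 0, 0, 0]]]'

```text
time: 12.7
tool_pos: [0.5693, 0.3029, 0.1253]
tcp_rot: [-0.184, 3.133, 0.002]
wrist_force: [-0.3, 0.3, 0.7]
width: -0.003
```

Run:
```python
from h import *
p=lambda q:R.from_euler("z",.1187).apply(q)+[.4877,.2925,0]
goto(p([.04,0,.118]),.1187+np.pi)
d=viewer.read_camera("scene"); crop(d,200,120,400,320,3,"pics/s11.png")
```

```text
t 12.7 pos [0.5693 0.3029 0.1253] w -0.003 F [-0.3  0.3  0.7] T [ 0.02 -0.02  0.  ]
row [ 4.23 -0.07  0.71] [ 0.07  0.18 -0.09] dist 4.29
```

View pics/s11.png

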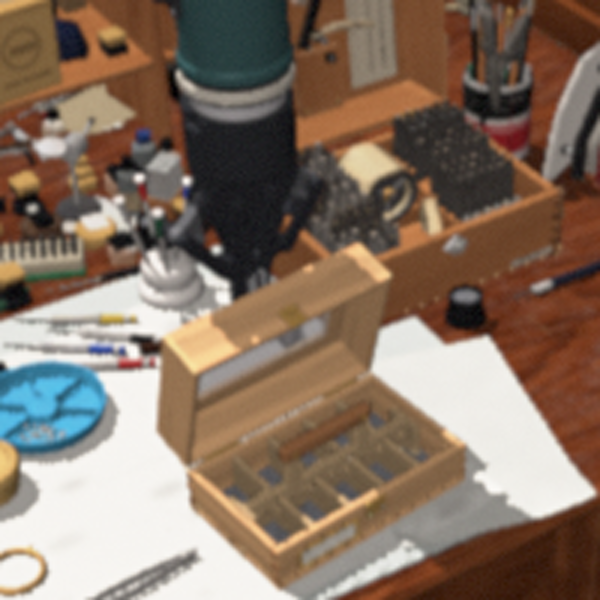

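Request:
servo_tool --plan '[[[0.5, 0, 0, 0, 0, 0], [1, 0, 0, 0, 0, 0], [1.5, 0, 0, 0, 0, 0], [2, 0, 0, 0, 0, 0], [2.5, 0, 0, 0, 0, 0], [3, 0, 0, 0, 0, 0], [3.5, 0, 0, 0, 0, 0], [4, 0, 0, 0, 0, 0], [4.5, 0, 0, 0, 0, 0], [5, 0, 0, 0, 0, 0], [5.5, 0, 0, 0, 0, 0], [6, 0, 0, 0, 0, 0], [6, 0, 0, 0, 0, 0]]]'

```text
time: 13.83
tool_pos: [0.509, 0.2957, 0.1249]
tcp_rot: [-0.184, 3.134, 0.002]
wrist_force: [-0.8, -1.4, -0.3]
width: 0.0
```

Run:
```python
from h import *
p=lambda q:R.from_euler("z",.1187).apply(q)+[.4877,.2925,0]
goto(p([.04,0,.118]),.1187+np.pi)
d=viewer.read_camera("scene"); crop(d,200,120,400,320,3,"pics/s12.png")
```

```text
t 13.83 pos [0.509  0.2957 0.1249] w 0.0 F [-0.8 -1.4 -0.3] T [-0.02 -0.01  0.05]
row [-1.84 -0.07  0.7 ] [ 0.06  0.16 -0.07] dist 1.97
```

View pics/s12.png

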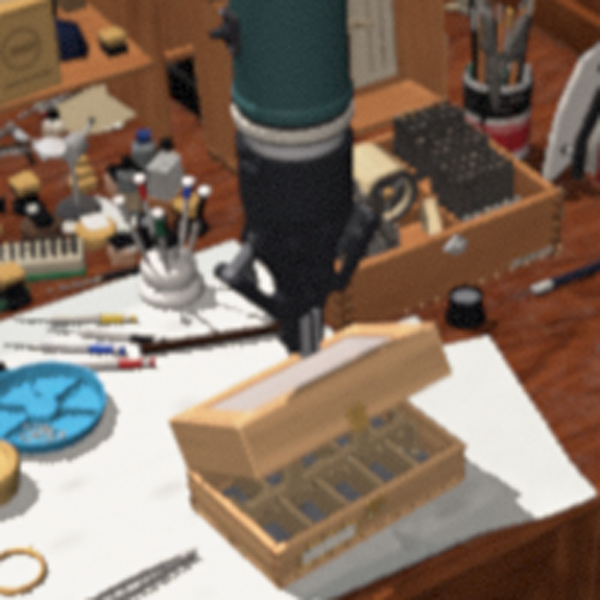

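Lid is falling shut. I'll raise the tool a little while it settles.

Request:
servo_tool --plan '[[[0, 0, -2, 0, 0, 0], [0, 0, -4, 0, 0, 0], [0, 0, -4, 0, 0, 0], [0, 0, -4, 0, 0, 0], [0, 0, -4, 0, 0, 0], [0, 0, -4, 0, 0, 0], [0, 0, -4, 0, 0, 0], [0, 0, -4, 0, 0, 0], [0, 0, -4, 0, 0, 0], [0, 0, -4, 0, 0, 0], [0, 0, -4, 0, 0, 0], [0, 0, -4, 0, 0, 0]]]'

```text
time: 14.88
tool_pos: [0.5095, 0.2958, 0.1649]
tcp_rot: [-0.184, 3.133, 0.002]
wrist_force: [-0.2, 0.3, -0.4]
width: -0.001
```

Run:
```python
from h import *
import pickle
p=lambda q:R.from_euler("z",.1187).apply(q)+[.4877,.2925,0]
goto(p([-.03,0,.1]),.1187+np.pi)
d=viewer.read_camera("scene"); crop(d,240,190,370,320,4.5,"pics/s13.png"); pickle.dump(d,open("s13.pkl","wb"))
```

```text
t 14.88 pos [0.5095 0.2958 0.1649] w -0.001 F [-0.2  0.3 -0.4] T [ 0.02 -0.01  0.04]
row [ 5.22 -0.08  6.48] [ 0.07  0.19 -0.07] dist 8.32
```

View pics/s13.png

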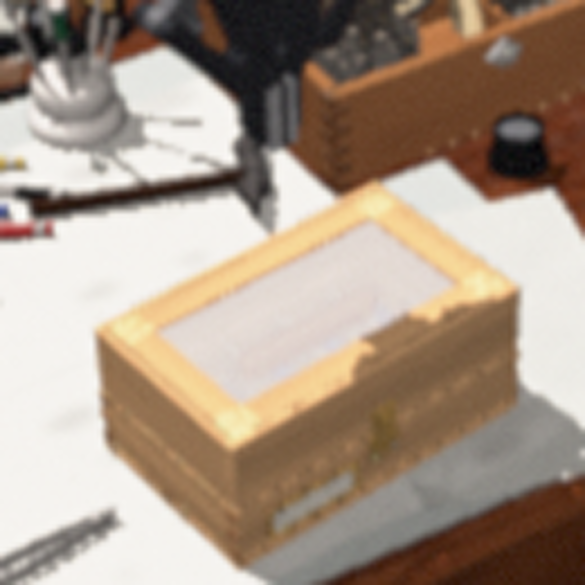

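Run:
```python
from h import *
import pickle
d=pickle.load(open("s13.pkl","rb"))
p=lambda q:R.from_euler("z",.1187).apply(q)+[.4877,.2925,0]
P=np.array([p([-.054,.086,z]) for z in(.08,.086,.09)]+[p([-.054,-.086,.08]),p([.054,.086,.08]),p([.054,-.086,.08]),p([-.054,.086,.04]),p([-.054,.086,.002])])
print(((proj(d,P)-[240,190]+.5)*4.5-.5).round(1))
c=wristcam(); crop(c,0,0,640,480,1,"pics/w13.png"); e=viewer.read_camera("top"); crop(e,150,150,510,310,2,"pics/t13.png")
```

```text
[[229.  449.3]
 [228.4 439.4]
 [228.  432.7]
 [519.7 285.7]
 [ 89.8 325.6]
 [374.3 179.5]
 [233.3 513.7]
 [237.2 572.1]]
```

View pics/w13.png

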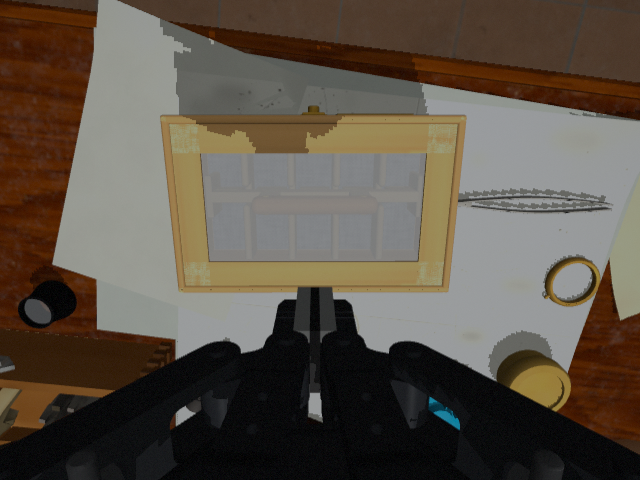

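View pics/t13.png

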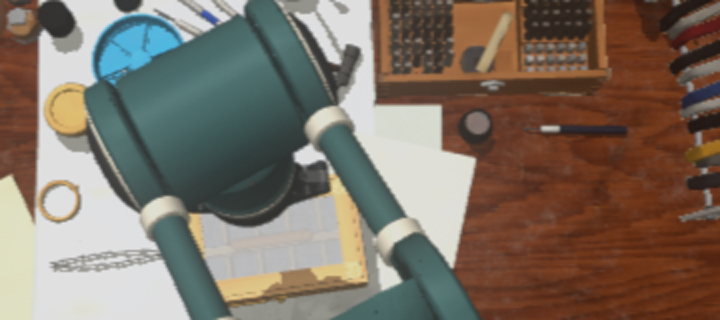

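The front top corner was predicted at row 449 for a fully shut lid, and it shows at about 450. Through the window the divider lies in its lane, and the tool is clear of everything. Handing in.

Run:
```python
from workcell import finish_job
print(finish_job())
```

```text
the job is handed in; nothing more can be done
None
```

The divider is in the box with its notches over the partitions, the lid is shut, and the job was handed in at about 15 s of the 58 s allowed.

I gripped the divider by its bar, lowered it into the lane until it met the floor at about 8 N, and released it. I then pushed the lid's outer face forward with the closed fingers until it fell shut.

**Divider:** After release it measured within about 0.5 mm of the seat in x and y. Its end-to-end length fitted best with the board flush with the partition tops. It also showed in its lane through the window afterwards.

**Lid:** The front top corner showed at row 450 of the enlarged scene view, against 449 predicted for fully shut. The other corners were 2–9 px off in that 4.5× crop, about 2 px or less in the original picture.

**Surroundings:** The tweezers, loupe, wax tin and pin vice looked undisturbed in the last pictures; I judged that by eye and did not measure it. Wrist force stayed under 10 N in every reading I took.

**Disagreement:** The overhead and wrist cameras differed by about 2 mm on the box's x position. I used the wrist camera, and the notches went over the partitions with no side contact until the floor, where side forces of about 3 N appeared.

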